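Stow a glass filter bowl snugly in the drawer

ROBOT

A 7-joint arm with a two-finger parallel gripper is mounted at the origin on the work surface. World frame = base frame: x ahead of the robot, y to its left, z up, the work surface at z = 0. Lengths are in m, angles in degrees, forces in N, time in s.
With the tool pointing down it reaches from about 0.4 to 0.875 m from the base axis. Payload 19.3 kg.
Tool frame: the origin (TCP) lies on the centre line of the jaws, within the pads' length; the fingertips stand tip_reach ahead of it and the grasp point (between the pads) lies 5 mm behind it (tip_reach is the distance from the TCP to the fingertips, in m); z points along the fingers, y is the line along which they close (so a half turn about z gives the same grasp; the last joint's range is limited). The gripper opens to 85 mm and grips with 20 to 120 N. Pads are 22 mm wide; open, the fingers measure 114 mm over their backs; the gripper's body (76 mm by 85 mm) begins 54 mm behind the grasp point. The pads swing forward as they close: fully open they stand 13 mm farther back than shut.
Start: joints at [72.811, 29.874, -2.08, 91.645, 1.215, 58.505, -6.463], TCP at [0.142, -0.609, 0.245] pointing down, gripper open.
Joint ranges: [-166.77, 166.77], [-17.47, 122.26], [-85.68, 81.53], [9.62, 139.38], [-72.42, 252.41], [9.2, 110.78], [-144.41, 144.41]. Speed limits (degrees/s): [108.29, 108.29, 136.94, 136.94, 172.46, 172.46, 172.46].

INTERFACE

Orientations are given as [roll, pitch, yaw] about the fixed x, y, z axes, in that order (R = Rz(yaw) Ry(pitch) Rx(roll)).
In Python, from cell import observe, grab_frame, calibration, sign_off, silhouettes, tip_reach gives the robot as it stands.
- The arm moves only by the shell command python3 -m pendant 'ROWS' [OPENING] [FORCE]. ROWS is text: rows parted by semicolons, each of 4 numbers parted by spaces: the shift along the world's x, y, z as a fraction of full scale, then the turn about the world's z as a fraction of full scale. In form: x y z turn; .... A call has exactly 8 rows; each row shifts and turns the commanded pose from where the row before left it; what a row does not reach is not made up. Full scale, the value 1, is 0.2 m for a shift and 60 degrees for a turn. A row lasts 1/10 s, in which the tool goes at most 50 mm and 8.59 degrees, less where a joint would pass 70% of its speed; a pose out of reach is approached as far as the arm can. A call with a number of a shift or a turn outside -1 to 1 is refused whole. A call with a gripper value outside its range is refused whole. OPENING is the opening, from -1 (shut) to 1 (fully open), set as the call begins (- or left out, the last holds). The fingers move at their own pace and stop on an object; FORCE is the grip in N (left out, the last holds). Time passes only in rows, so rows that do not move let the fingers close, or fill a call up. It gives the time, the measured TCP pose, the force, the opening and the grip force at its end, in the units of the state.
- observe(): the state, without advancing time (a new reading comes with each control period).
- grab_frame(name): name is "scene" or "top"; returns (picture, depth): 480x640x3 uint8, blue, green, red; 480x640 float32, m along the optical axis (not along the pixel's ray), 0 where there is no reading.
- calibration(name): a dict with "fovy" (degrees; the focal length in pixels is half the picture's height over the tangent of half this angle, whatever the lens; pixels are square), "cx", "cy" (the principal point, pixels), "rvec" (rotation vector, rad) and "tvec" (3), from world to camera coordinates, as OpenCV has them. Camera axes: x right, y down, z forward; pixel columns grow to the right and rows downward; lengths in m; the calibration is good to about 2 mm. A picture is of the moment at which its call begins. calibration takes no time and is no camera call.
- sign_off(): hands the job in; it is judged then, once.
Trained networks look in the newest picture that a camera, given by its name, has taken for a name from the list of things; names that differ only in an ending like _2 or _b are one class to them, and where a whole thing is asked for, a point or a joint stands for the part that bears it (a point fixed in the world has none). Each returns a list of dicts, best first, with "conf" (0 to 1); they miss things now and then, are a little off and sometimes report something else, mostly with a low value. They report only what shows in the picture. A call takes as long as a camera call. They do not tell look-alikes from the thing itself.
- silhouettes(camera, target): "mask" (480x640 bool, what is visible of it) and "bbox" ([left, top, right, bottom] in pixels, round what is visible of it).
The state is a dict: "time": time; "joint_pos": joint angles; "dq": joint speeds; "joint_efforts": joint torques, N m; "tool_pos": TCP position; "eef_rot": TCP orientation; "ft_force": force on the tool from outside, world axes, zero at the start; "wrist_torque": the same for the moment, N m; "grip_width": finger opening in m; "grip_force": force on a finger pad.
Only numpy, scipy, OpenCV 4.12 (cv2) and the standard library are available. Lean on these libraries where they do the work, as an engineer would, in place of code of your own. Each camera call takes 0.05 s, during which the arm holds its last target. There are 200 camera calls.

TASK

Pull open the top drawer of the red cabinet, take the glass filter bowl by a light grip (the gripper's lightest, 20 to 30 N) and set it down upright in the drawer, in front of the yellow follower. Slide the follower along until the bowl stands snug against the rubber end stop, pressing it there for a moment with a light but definite push of about 8 N - the glass breaks at 20 N, and it must not be dropped, banged or pressed down hard. Let go and push the drawer fully shut; do not disturb the beaker, the spray can or the screwdriver.

Things in the scene. Friction and masses are not known exactly. Their poses are not given: they have to be found in the camera images.
- cabinet: Red steel bench cabinet with two drawers, 240 deep (x), 360 wide (y), 190 high, fixed. Origin: centre of its underside; its front with the drawers faces its own -x. The upper drawer, the one to use, has its floor 105 above the bench, walls 63 high above that, 318 clear width. A divider at y = +87 cuts off a side compartment with an orange box; the rest is the lane.
- cabinet_drawer0 (a joint): Upper drawer's slide, m: 0 shut, grows as it is pulled out along the cabinet's -x; runs freely to 0.165. About 0.15 gives good room. At the lane's -y end a fixed end stop with a springy rubber face (4 N per mm), 70 wide, 50 high, faces the follower; its face is anywhere between y = -137 and y = -102 in the cabinet's frame. It is not tracked: find it by feel.
- cabinet_drawer0_handle (a point): Middle of the upper drawer's handle: a level steel bar 11 thick, 120 long along the cabinet's y, 35 in front of the drawer's face (29 of clear room behind the bar), 152 above the bench and 38 below the cabinet's top. Moves with the drawer; axes parallel to the cabinet's.
- bowl: Glass filter bowl to stow: upright clear cylinder 46 in diameter and 46 high with a blue collar 41 in diameter on top, 58 high in all, 90 to 180 g, a white element inside. Starts standing on the bench. Origin: centre of its underside; z up.
- follower: Yellow follower sliding in the upper drawer along its y; axes parallel to the cabinet's. Origin: on the drawer floor, middle of its pushing face, which looks to -y, 90 wide (x), 45 high. Behind (+y) a 6 high foot to y = 48 carries a black grip rib 20 wide (x), 14 thick, 60 high, centred at x = 0, y = 33. Starts within 20 of its far (+y) end, can go 160 towards -y, drags with 2 N, stays put.
- beaker: Grey plastic beaker, 72 in diameter, 90 high, standing on the bench; leave it alone. Origin: centre of its underside.
- spray_can: Spray can, 52 in diameter, 150 high, standing on the bench; leave it alone. Origin: centre of its underside.
- screwdriver: Screwdriver lying on the bench; leave it alone. Origin: on its underside, handle to its -x.
There are look-alikes about, which are no part of the job. What is meant by the bowl is not orange, and is the larger of those in its own colour.

How it is judged:
By the outcome, as a careful person would: the job done as asked, in the order asked, and still so for the second after the job is handed in, with the robot touching nothing.
It also fails if it takes over 72 s, if anything falls off the work surface, if the arm or the gripper's body presses on something with over 40 N, if the wrist force passes 120 N, or if a joint passes its speed limit or range.

## Working session

There is one attempt and no reset: what is moved stays moved. The work goes in short steps, Python scripts to look and compute and a shell command to move; the robot and the scene stay as the last step left them, time stands still between calls to the robot, and variables do not carry over. Pictures are saved under pics/ and viewed, at most 10 in all, crops included, and the job is handed in when it is done.

```bash
ls; mkdir -p pics; cat > h.py <<'E'
import numpy as np, cv2
from cell import *
def cal(n):
    c=calibration(n); f=240/np.tan(np.radians(c["fovy"])/2)
    R=cv2.Rodrigues(np.array(c["rvec"],float))[0]; return f,c["cx"],c["cy"],R,np.array(c["tvec"],float).ravel()
def cloud(n,d):
    f,cx,cy,R,t=cal(n); v,u=np.mgrid[:480,:640]
    P=np.stack([(u-cx)/f*d,(v-cy)/f*d,d],-1); return (P-t)@R
def proj(n,p):
    f,cx,cy,R,t=cal(n); q=np.atleast_2d(p)@R.T+t; return np.c_[f*q[:,0]/q[:,2]+cx,f*q[:,1]/q[:,2]+cy]
E
python3 - <<'E'
from h import *
print(tip_reach, observe())
for n in("scene","top"):
    p,d=grab_frame(n); cv2.imwrite(f"pics/{n}0.png",p); np.save(n+"0.npy",d)
    C=cloud(n,d)
    print(n,calibration(n))
    for t in("cabinet","cabinet_drawer0","cabinet_drawer0_handle","bowl","follower","beaker","spray_can","screwdriver"):
        for s in silhouettes(n,t):
            m=s["mask"]&(d>0); P=C[m]
            print(t,round(s["conf"],2),np.round(s["bbox"]),m.sum(),np.round(np.percentile(P,[2,50,98],axis=0),3).tolist() if m.sum() else "")
E
```

```text
pics
0.014 {'time': 0.0, 'joint_pos': array([72.81216785, 29.90903847, -2.07943817, 91.67224799,  1.21348553,
       58.50729749, -6.46582082]), 'dq': array([ 0.05462447,  0.00599979,  0.05201682,  0.12843711, -0.03325944,
        0.04914022,  0.01916803]), 'joint_efforts': array([ 1.72535215e-04, -9.27096605e+01,  1.98010124e+00, -3.69929659e+01,
        1.78184576e-02,  8.14825762e-03,  6.07229117e-05]), 'tool_pos': array([ 0.14223105, -0.60826738,  0.24473699]), 'eef_rot': array([-1.79933607e+02,  4.80869463e-03,  1.31598900e+01]), 'ft_force': array([ 0.6105563 , -0.06507238,  0.82093764]), 'wrist_torque': array([-0.02369014,  0.04388756, -0.02218094]), 'grip_force': 0.0, 'grip_width': 0.0851834391974954}
scene {'fovy': 44.64234823342464, 'cx': 323.5692260429579, 'cy': 240.54542876617114, 'rvec': array([ 0.63590735,  2.54585803, -1.30209373]), 'tvec': array([ 0.51323946, -0.04220712,  1.74567518])}
cabinet 0.68 [161. 184. 298. 346.] 15169 [[0.663, -0.277, 0.006], [0.799, 0.034, 0.18], [0.915, 0.08, 0.194]]
cabinet 0.2 [363. 357. 387. 385.] 610 [[0.613, 0.313, 0.004], [0.638, 0.34,
[... 1755 characters left out ...]
0.628, 0.32, 0.055], [0.653, 0.345, 0.061]]
bowl 0.73 [219. 213. 233. 227.] 167 [[0.637, 0.215, -0.003], [0.649, 0.226, 0.035], [0.666, 0.247, 0.041]]
bowl 0.64 [203. 246. 218. 261.] 179 [[0.546, 0.25, 0.006], [0.56, 0.261, 0.042], [0.576, 0.278, 0.048]]
beaker 0.8 [198. 279. 231. 311.] 799 [[0.418, 0.208, 0.001], [0.45, 0.253, 0.042], [0.482, 0.274, 0.092]]
spray_can 0.64 [121. 287. 164. 308.] 899 [[0.429, 0.384, 0.001], [0.452, 0.395, 0.132], [0.477, 0.473, 0.152]]
screwdriver 0.58 [120. 288. 166. 310.] 865 [[0.429, 0.384, 0.012], [0.452, 0.395, 0.133], [0.477, 0.429, 0.152]]
screwdriver 0.55 [472. 282. 487. 361.] 510 [[0.289, -0.439, 0.011], [0.348, -0.422, 0.021], [0.472, -0.412, 0.027]]
```

```bash
python3 -m pendant --help 2>&1 | head -5
```

```text
invalid input
```

```bash
python3 - <<'E'
import cv2,numpy as np
from h import *
a=cv2.imread("pics/scene0.png")[150:420,140:520];b=cv2.imread("pics/top0.png")[80:380,100:500]
a=cv2.resize(a,(400,284));
cv2.imwrite("pics/top_c.png",cv2.resize(b,(800,600),interpolation=cv2.INTER_CUBIC))
cv2.imwrite("pics/sc_c.png",cv2.resize(a,(800,568),interpolation=cv2.INTER_CUBIC))
d=np.load("top0.npy");C=cloud("top",d).reshape(-1,3)
# cabinet top rect
m=(C[:,2]>.18)&(C[:,2]<.2)&(C[:,0]>.6)&(C[:,0]<1)&(C[:,1]>-.35)&(C[:,1]<.15)
print(cv2.minAreaRect(C[m][:,:2].astype(np.float32)),np.median(C[m][:,2]))
m=(C[:,2]>.135)&(C[:,2]<.165)&(C[:,0]>.58)&(C[:,0]<.68)&(C[:,1]>-.35)&(C[:,1]<.15)
print(cv2.minAreaRect(C[m][:,:2].astype(np.float32)),np.median(C[m][:,2]),m.sum())
for n in("top","scene"):
    C=cloud(n,np.load(n+"0.npy")).reshape(-1,3)
    for z0,z1 in((.05,.065),(.01,.045)):
        m=(C[:,2]>z0)&(C[:,2]<z1)&(abs(C[:,0]-.63)<.05)&(abs(C[:,1]-.325)<.05)
        print(n,cv2.minEnclosingCircle(C[m][:,:2].astype(np.float32)),C[m].min(0),C[m].max(0),m.sum())
E
```

```text
((0.784999668598175, -0.10817800462245941), (0.36092424392700195, 0.24471136927604675), 85.67744445800781) 0.18935565661047482
((0.6509632468223572, -0.09810902178287506), (0.35102325677871704, 0.06036601960659027), 87.5544204711914) 0.15445646242909455 813
top ((0.6304678320884705, 0.32632848620414734), 0.022271469235420227) [0.60834108 0.30537536 0.05002119] [0.65259455 0.34695969 0.06261596] 224
top ((0.6301417946815491, 0.3267959952354431), 0.02436571568250656) [0.60731705 0.30286971 0.01003911] [0.6541993  0.35016746 0.04498136] 91
scene ((0.630998969078064, 0.33054307103157043), 0.02334045059978962) [0.61075535 0.30848282 0.05001312] [0.65215476 0.35134346 0.06266787] 274
scene ((0.6141345500946045, 0.31152868270874023), 0.049038708209991455) [0.58025861 0.27607488 0.01001196] [0.65328326 0.35314975 0.04495645] 234
```

View pics/top_c.png

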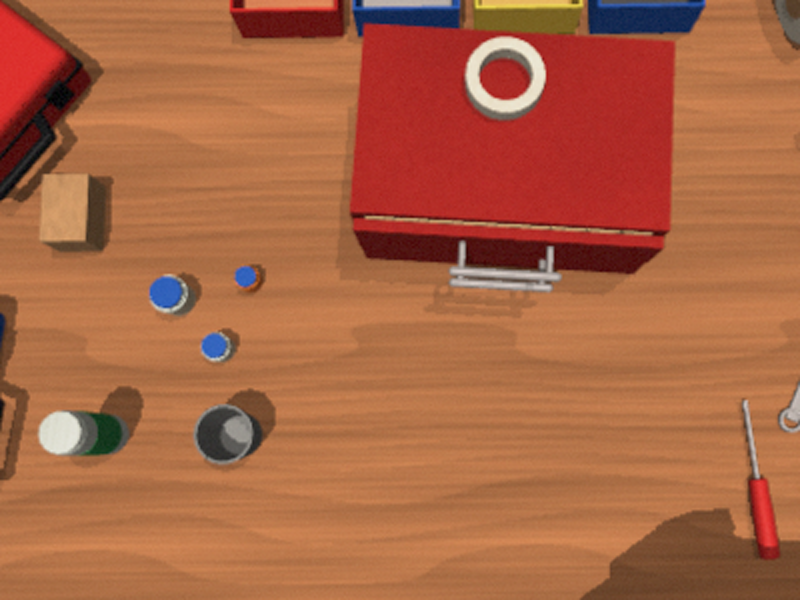

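View pics/sc_c.png

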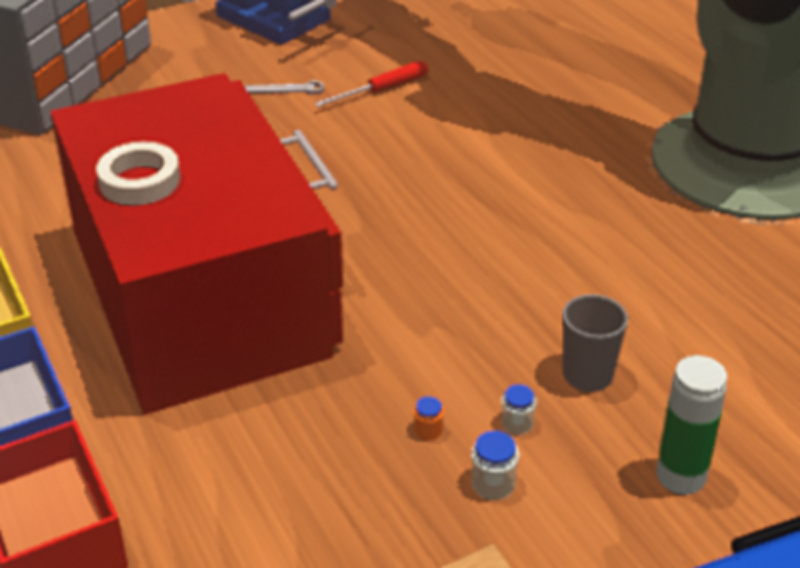

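The top crop shows the upper handle bar at about (505,272), just above the lower drawer's handle. The bowl is the larger clear one with the blue cap at (168,293). Its look-alikes are at (246,277), orange, and (215,346), small. Next I'll refine the handle and cabinet pose.

```bash
python3 - <<'E'
from h import *
C=cloud("top",np.load("top0.npy")).reshape(-1,3)
a=np.radians(-4.3); X=np.array([np.cos(a),np.sin(a)]);Y=np.array([-X[1],X[0]]); O=np.array([.785,-.108])
for n in("top","scene"):
    C=cloud(n,np.load(n+"0.npy")).reshape(-1,3); L=np.c_[(C[:,:2]-O)@X,(C[:,:2]-O)@Y,C[:,2]]
    m=(abs(L[:,1])<.1)&(L[:,0]>-.2)&(L[:,0]<-.135)&(L[:,2]>.11)&(L[:,2]<.2)
    P=L[m]; print(n,m.sum(),np.percentile(P,[2,10,25,50,75,90,98],axis=0).round(4).tolist())
    b=P[(P[:,2]>.145)&(P[:,0]<-.148)]
    if len(b)>5:
        f=np.polyfit(b[:,1],b[:,0],1);print("bar",b.min(0),b.max(0),np.median(b,0),f,len(b))
    t=(L[:,2]>.18)&(L[:,2]<.2)&(abs(L[:,0])<.16)&(abs(L[:,1])<.22); T=L[t]
    print("top", T.min(0),T.max(0))
    # yaw fits of edges
    for s,ax in((1,1),(-1,1),(-1,0),(1,0)):
        o=1-ax; xs=[];ys=[]
        for q in np.arange(-.09,.09,.01) if ax==1 else np.arange(-.15,.15,.01):
            k=T[abs(T[:,o]-q)<.005]
            if len(k)>3: xs.append(q); ys.append((s*k[:,ax]).max()*s)
        if len(xs)>5: print(ax,s,np.polyfit(xs,ys,1),len(xs))
E
```

```text
top 318 [[-0.1625, -0.0616, 0.1503], [-0.1618, -0.0525, 0.1523], [-0.1601, -0.0384, 0.1539], [-0.1569, 0.0005, 0.1554], [-0.1532, 0.039, 0.1567], [-0.1459, 0.0521, 0.158], [-0.1381, 0.0604, 0.1592]]
bar [-0.16281973 -0.06406515  0.14732284] [-0.14837476  0.06305505  0.16111412] [-0.15781206  0.00050732  0.15558102] [-0.001144   -0.15744837] 276
top [-0.12237658 -0.18067615  0.18002778] [0.12237556 0.18024751 0.19974859]
1 1 [0.00139896 0.17930823] 18
1 -1 [ 0.00797767 -0.17942479] 18
0 -1 [-0.0084957  -0.11108768] 30
0 1 [-0.00220174  0.12051625] 30
scene 180 [[-0.1618, -0.0559, 0.1486], [-0.1594, -0.049, 0.1521], [-0.1571, -0.0329, 0.1541], [-0.1541, 0.0099, 0.1559], [-0.1509, 0.0495, 0.1574], [-0.1413, 0.0578, 0.1583], [-0.1365, 0.0657, 0.1606]]
bar [-0.16223148 -0.05853546  0.14832731] [-0.1480755   0.06895929  0.16120448] [-0.15501695  0.00992627  0.15622252] [-0.00215019 -0.15512331] 148
top [-0.11933968 -0.1882574   0.18001487] [0.12138703 0.18773979 0.19992975]
1 1 [-0.0004976   0.18559113] 18
1 -1 [ 0.01442264 -0.17998086] 18
0 -1 [-0.01099415 -0.11141332] 30
0 1 [-0.00231965  0.12058845] 30
```

```bash
python3 -m pendant '0.152 0.16 0 0.0756;0.152 0.16 0 0.0756;0.152 0.16 0 0.0756;0.152 0.16 0 0.0756;0.152 0.16 0 0.0756;0.152 0.16 0 0.0756;0.152 0.16 0 0.0756;0.152 0.16 0 0.0756' -0.41 30; python3 -m pendant '0.152 0.16 0 0.0756;0.152 0.16 0 0.0756;0.152 0.16 0 0.0756;0.152 0.16 0 0.0756;0.152 0.16 0 0.0756;0.152 0.16 0 0.0756;0.152 0.16 0 0.0756;0.152 0.16 0 0.0756'
```

```text
time: 1.7
tool_pos: [0.3865, -0.3512, 0.2456]
eef_rot: [180.0, 0.0, 49.6]
ft_force: [0.7, -0.4, 0.5]
grip_width: 0.0253
grip_force: 0.0
time: 2.5
tool_pos: [0.6298, -0.0953, 0.2454]
eef_rot: [180.0, 0.0, 85.9]
ft_force: [0.3, -1.4, 0.6]
grip_width: 0.0252
grip_force: 0.0
```

```bash
python3 -m pendant '0 0 -0.1 0;0 0 -0.1 0;0 0 -0.1 0;0 0 -0.07 0;0 0 -0.05 0;0 0 -0.05 0;0 0 0 0;0 0 0 0'; python3 -m pendant '0 0 0 0;0 0 0 0;0 0 0 0;0 0 0 0;0 0 0 0;0 0 0 0;0 0 0 0;0 0 0 0' -1 40
```

```text
time: 3.3
tool_pos: [0.6289, -0.0966, 0.1517]
eef_rot: [180.0, -0.0, 85.7]
ft_force: [-0.1, -0.9, -0.0]
grip_width: 0.0256
grip_force: 0.0
time: 4.1
tool_pos: [0.6291, -0.0967, 0.152]
eef_rot: [179.9, 0.0, 85.7]
ft_force: [-1.5, 0.3, 6.5]
grip_width: 0.0096
grip_force: 39.3
```

```bash
python3 -m pendant '-0.03 0.0022 0 0;-0.06 0.0045 0 0;-0.08 0.006 0 0;-0.08 0.006 0 0;-0.08 0.006 0 0;-0.08 0.006 0 0;-0.08 0.006 0 0;-0.08 0.006 0 0'; python3 -m pendant '-0.08 0.006 0 0;-0.06 0.0045 0 0;-0.04 0.003 0 0;-0.025 0.002 0 0;0 0 0 0;0 0 0 0;0 0 0 0;0 0 0 0'
```

```text
time: 4.9
tool_pos: [0.5145, -0.0883, 0.1519]
eef_rot: [179.9, 0.0, 85.7]
ft_force: [2.2, -1.4, 6.3]
grip_width: 0.0096
grip_force: 39.7
time: 5.7
tool_pos: [0.4739, -0.0853, 0.1519]
eef_rot: [179.9, 0.0, 85.7]
ft_force: [-0.9, -2.1, 9.8]
grip_width: 0.0094
grip_force: 40.0
```

```bash
python3 -m pendant '0 0 0 0;0 0 0 0;0 0 0 0;0 0 0.05 0;0 0 0.1 0;0 0 0.12 0;0 0 0.12 0;0 0 0.08 0' -0.41; python3 -m pendant '0.1 0.2 0 0;0.1 0.25 0 0;0.1 0.25 0 0;0.1 0.25 0 0;0.1 0.25 0 0;0.1 0.25 0 0;0.1 0.25 0 0;0.05 0.2 0 0' 1 30
python3 - <<'E'
from h import *
print(observe()["tool_pos"])
for n in("scene","top"):
    p,d=grab_frame(n); cv2.imwrite(f"pics/{n}1.png",p); np.save(n+"1.npy",d); C=cloud(n,d)
    for t in("follower","bowl"):
        for s in silhouettes(n,t):
            m=s["mask"]&(d>0); P=C[m]
            print(n,t,round(s["conf"],2),np.round(s["bbox"]),m.sum(),np.round(np.percentile(P,[2,50,98],axis=0),3).tolist() if m.sum() else "")
p=cv2.imread("pics/top1.png")[130:330,250:470];cv2.imwrite("pics/top1c.png",cv2.resize(p,None,fx=3,fy=3,interpolation=cv2.INTER_CUBIC))
E
```

```text
time: 6.5
tool_pos: [0.474, -0.0848, 0.2475]
eef_rot: [179.9, 0.0, 85.8]
ft_force: [-0.1, -0.3, -0.4]
grip_width: 0.0252
grip_force: 0.0
time: 7.3
tool_pos: [0.6157, 0.2761, 0.2458]
eef_rot: [-180.0, -0.0, 85.8]
ft_force: [0.6, 0.1, 0.2]
grip_width: 0.0855
grip_force: 0.0
[0.6156684  0.27610891 0.24578852]
scene follower 0.91 [289. 230. 321. 245.] 410 [[0.562, -0.069, 0.115], [0.611, -0.062, 0.141], [0.645, -0.024, 0.166]]
scene follower 0.62 [364. 356. 385. 385.] 628 [[0.613, 0.313, 0.002], [0.638, 0.34, 0.046], [0.653, 0.352, 0.061]]
scene bowl 0.59 [363. 354. 391. 386.] 649 [[0.602, 0.304, -0.0], [0.637, 0.339, 0.045], [0.653, 0.352, 0.061]]
scene bowl 0.55 [381. 333. 395. 358.] 310 [[0.55, 0.258, 0.002], [0.568, 0.279, 0.036], [0.58, 0.288, 0.048]]
scene bowl 0.41 [289. 225. 321. 242.] 435 [[0.557, -0.071, 0.112], [0.609, -0.062, 0.14], [0.644, -0.025, 0.166]]
top follower 0.96 [319. 212. 343. 249.] 588 [[0.564, -0.071, 0.104], [0.597, -0.047, 0.112], [0.635, -0.021, 0.165]]
top bowl 0.69 [220. 211. 234. 225.] 133 [[0.638, 0.215, 0.004], [0.649, 0.226, 0.037], [0.664, 0.242, 0.042]]
```

View pics/top1c.png

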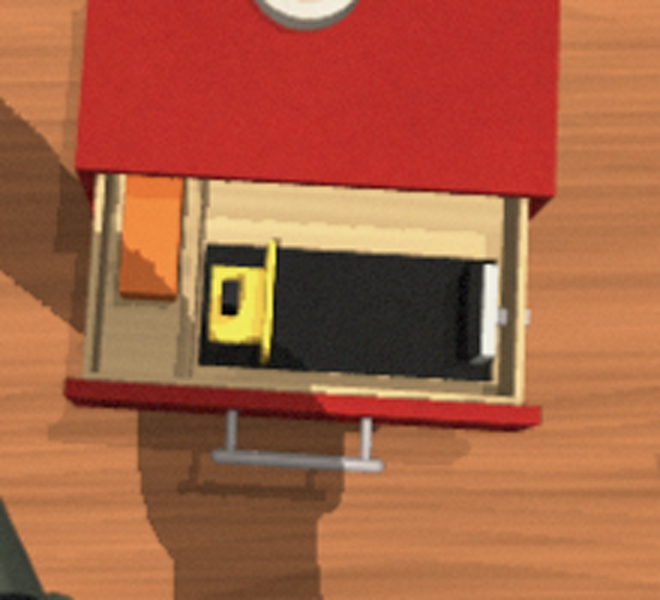

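The crop shows the open drawer. The follower's face is at (268,300), its black rib at (231,293), and the stop's white body with black rubber at (480,312). The black mat marks the lane.

```bash
python3 - <<'E'
from h import *
a=np.radians(-4.3); X=np.array([np.cos(a),np.sin(a)]);Y=np.array([-X[1],X[0]]); O=np.array([.785,-.108])
d=np.load("top1.npy");C=cloud("top",d);L=np.concatenate([(C[...,:2]-O)@X[:,None],(C[...,:2]-O)@Y[:,None],C[...,2:]],-1)
p=cv2.imread("pics/top1.png");hsv=cv2.cvtColor(p,cv2.COLOR_BGR2HSV)
box=(abs(L[...,1])<.17)&(L[...,0]<-.12)&(L[...,0]>-.27)
pr=lambda n,m:print(n,m.sum(),np.percentile(L[m],[1,10,50,90,99],axis=0).round(4).tolist())
yel=(hsv[...,0]>20)&(hsv[...,0]<33)&(hsv[...,1]>150)
pr("face",box&yel&(L[...,2]>.135)&(L[...,2]<.158)); 
pr("rib",box&(L[...,2]>.155)&(L[...,1]>0)&(L[...,1]<.085)&(L[...,0]<-.15)&(L[...,0]>-.25))
pr("stop",box&(L[...,1]<-.08)&(L[...,1]>-.15)&(L[...,2]>.145)&(L[...,2]<.16)&(L[...,0]<-.15)&(L[...,0]>-.24))
pr("mat",box&(L[...,1]<-.0)&(L[...,1]>-.08)&(L[...,2]<.115)&(hsv[...,2]<60))
b=box&(abs(L[...,1])<.16)
for y in(-.12,-.05,.0):
    k=(abs(L[...,1]-y)<.004)&(L[...,0]>-.34)&(L[...,0]<-.1); q=L[k]; q=q[np.argsort(q[:,0])]; print(y,[tuple(v) for v in q[::max(1,len(q)//40)][:,[0,2]].round(3)])
C0=cloud("scene",np.load("scene1.npy")).reshape(-1,3);m=(C0[:,2]>.05)&(C0[:,2]<.066)&(abs(C0[:,0]-.63)<.05)&(abs(C0[:,1]-.327)<.04);print("bowl",cv2.minEnclosingCircle(C0[m][:,:2].astype(np.float32)),np.median(C0[m],0),m.sum())
E
```

```text
face 106 [[-0.232, 0.0246, 0.1381], [-0.2244, 0.0252, 0.1453], [-0.1905, 0.0279, 0.149], [-0.1538, 0.0304, 0.1517], [-0.1459, 0.05, 0.1533]]
rib 59 [[-0.2276, 0.0514, 0.1556], [-0.1971, 0.0521, 0.1612], [-0.1881, 0.0584, 0.1641], [-0.1795, 0.0637, 0.1671], [-0.1776, 0.085, 0.1696]]
stop 314 [[-0.2218, -0.1459, 0.1456], [-0.216, -0.144, 0.151], [-0.1878, -0.1346, 0.154], [-0.1597, -0.1251, 0.1562], [-0.1528, -0.1239, 0.1579]]
mat 1315 [[-0.2356, -0.0794, 0.101], [-0.2269, -0.0719, 0.1029], [-0.1886, -0.0399, 0.1052], [-0.1499, -0.0081, 0.1075], [-0.1407, -0.0008, 0.1095]]
-0.12 [(np.float64(-0.338), np.float64(0.001)), (np.float64(-0.333), np.float64(0.004)), (np.float64(-0.325), np.float64(0.001)), (np.float64(-0.318), np.float64(0.0)), (np.float64(-0.312), np.float64(-0.001)), (np.float64(-0.304), np.float64(-0.002)), (np.float64(-0.297), np.float64(-0.0)), (np.float64(-0.291), np.float64(-0.001)), (np.float64(-0.286), np.float64(-0.003)), (np.float64(-0.278), np.float64(-0.001)), (np.float64(-0.275), np.float64(0.17)), (np.float64(-0.275), np.float64(-0.002)), (np.float64(-0.272), 
[... 4185 characters left out ...]
 np.float64(0.107)), (np.float64(-0.172), np.float64(0.107)), (np.float64(-0.167), np.float64(0.106)), (np.float64(-0.159), np.float64(0.106)), (np.float64(-0.154), np.float64(0.104)), (np.float64(-0.147), np.float64(0.104)), (np.float64(-0.14), np.float64(0.107)), (np.float64(-0.134), np.float64(0.105)), (np.float64(-0.129), np.float64(0.102)), (np.float64(-0.124), np.float64(0.103)), (np.float64(-0.117), np.float64(0.106)), (np.float64(-0.111), np.float64(0.102)), (np.float64(-0.105), np.float64(0.106)), (np.float64(-0.104), np.float64(0.102)), (np.float64(-0.1), np.float64(0.189))]
bowl ((0.6313543915748596, 0.33033105731010437), 0.02252267301082611) [0.63227172 0.33199902 0.05767565] 272
```

```bash
python3 -m pendant '0.04 0.13 0 0;0.037 0.13 -0.1 0;0 0 -0.2 0;0 0 -0.2 0;0 0 -0.2 0;0 0 -0.15 0;0 0 -0.12 0;0 0 -0.08 0' 1 25;  python3 -m pendant '0 0 -0.04 0;0 0 0 0;0 0 0 0;0 0 0 0;0 0 0 0;0 0 0 0;0 0 0 0;0 0 0 0' -1 25
```

```text
time: 8.4
tool_pos: [0.6306, 0.3238, 0.034]
eef_rot: [-179.9, 0.1, 85.7]
ft_force: [-0.3, -0.6, -0.2]
grip_width: 0.0855
grip_force: 0.0
time: 9.2
tool_pos: [0.6312, 0.3258, 0.0286]
eef_rot: [179.9, -0.0, 85.7]
ft_force: [-1.0, -1.2, 7.7]
grip_width: 0.0457
grip_force: 26.6
```

```bash
python3 -m pendant '0 0 0.04 0;0 0 0.1 0;0 0 0.16 0;0 0 0.2 0;0 0 0.2 0;0 -0.05 0.2 0;0 -0.1 0.1 0;0 -0.15 0.05 0'; python3 -m pendant '-0.02 -0.2 0 0;-0.02 -0.2 0 0;-0.03 -0.2 0 0;-0.03 -0.2 0 0;-0.03 -0.2 0 0;-0.03 -0.2 0 0;-0.02 -0.2 0 0;-0.02 -0.2 0 0'
```

```text
time: 10.0
tool_pos: [0.6305, 0.2671, 0.2416]
eef_rot: [179.8, -0.2, 85.9]
ft_force: [0.6, -0.7, -1.9]
grip_width: 0.0451
grip_force: 26.2
time: 10.8
tool_pos: [0.5902, -0.0559, 0.2391]
eef_rot: [179.9, 0.0, 85.8]
ft_force: [0.9, -0.4, -1.9]
grip_width: 0.0447
grip_force: 26.2
```

```bash
python3 -m pendant '0 -0.2 0 0;0 -0.15 0 0;0 -0.1 0 0;0 -0.05 0 0;0 0 0 0;0 0 0 0;0 0 0 0;0 0 0 0'; python3 -c "
from cell import *;print({k:v for k,v in observe().items() if k in('tool_pos','ft_force','grip_width')})"
```

```text
time: 11.6
tool_pos: [0.5907, -0.1532, 0.2375]
eef_rot: [180.0, -0.0, 85.8]
ft_force: [0.0, 0.2, -1.7]
grip_width: 0.0454
grip_force: 26.1
{'tool_pos': array([ 0.59071023, -0.15322056,  0.23748652]), 'ft_force': array([ 0.0321844 ,  0.19623721, -1.68114238]), 'grip_width': 0.04539304043476914}
```

```bash
python3 -m pendant '0 0 -0.06 0;0 0 -0.1 0;0 0 -0.1 0;0 0 -0.1 0;0 0 -0.06 0;0 0 -0.04 0;0 0 -0.025 0;0 0 0 0'; python3 -m pendant '0 0 -0.004 0;0 0 -0.004 0;0 0 -0.004 0;0 0 -0.004 0;0 0 -0.003 0;0 0 0 0;0 0 0 0;0 0 0 0'
```

```text
time: 12.4
tool_pos: [0.5905, -0.1543, 0.14]
eef_rot: [-180.0, -0.0, 85.7]
ft_force: [0.4, -0.2, -1.9]
grip_width: 0.0454
grip_force: 26.1
time: 13.2
tool_pos: [0.5906, -0.1544, 0.1365]
eef_rot: [180.0, 0.0, 85.7]
ft_force: [-0.5, 0.7, -1.5]
grip_width: 0.0452
grip_force: 26.1
```

```bash
python3 -m pendant '0 0 -0.004 0;0 0 0 0;0 0 -0.003 0;0 0 0 0;0 0 -0.003 0;0 0 0 0;0 0 0 0;0 0 0 0'
```

```text
time: 14.0
tool_pos: [0.5906, -0.1544, 0.1345]
eef_rot: [-180.0, 0.0, 85.7]
ft_force: [-0.0, 0.5, -1.4]
grip_width: 0.0452
grip_force: 26.1
```

```bash
python3 -m pendant '0 0 -0.0025 0;0 0 0 0;0 0 -0.0025 0;0 0 0 0;0 0 0 0;0 0 0 0;0 0 0 0;0 0 0 0'
```

```text
time: 14.8
tool_pos: [0.5906, -0.1544, 0.1336]
eef_rot: [180.0, 0.0, 85.7]
ft_force: [0.8, -1.0, 0.9]
grip_width: 0.045
grip_force: 26.3
```

```bash
python3 -m pendant '0 0 0 0;0 0 0 0;0 0 0 0;0 0 0.03 0;0 0 0.08 0;0 0 0.12 0;0 0 0.12 0;0 0 0.1 0' 0.45; python3 -m pendant '0.01 0.1 0.05 0;0.015 0.2 0 0;0.015 0.17 0 0;0.015 0.12 0 0;0 0 0 0;0 0 0 0;0 0 0 0;0 0 0 0' -0.05
python3 - <<'E'
from h import *
print(observe()["tool_pos"])
p,d=grab_frame("scene"); cv2.imwrite("pics/scene2.png",p); np.save("scene2.npy",d)
cv2.imwrite("pics/s2c.png",cv2.resize(p[170:300,220:380],None,fx=4,fy=4,interpolation=cv2.INTER_CUBIC))
E
```

```text
time: 15.6
tool_pos: [0.5909, -0.1543, 0.2262]
eef_rot: [179.9, 0.0, 85.7]
ft_force: [0.3, 0.1, 1.1]
grip_width: 0.0618
grip_force: 0.0
time: 16.4
tool_pos: [0.6015, -0.0373, 0.2337]
eef_rot: [180.0, 0.0, 85.7]
ft_force: [0.3, 0.3, -0.3]
grip_width: 0.0409
grip_force: 0.0
[ 0.6014979  -0.03728407  0.23367914]
```

View pics/s2c.png

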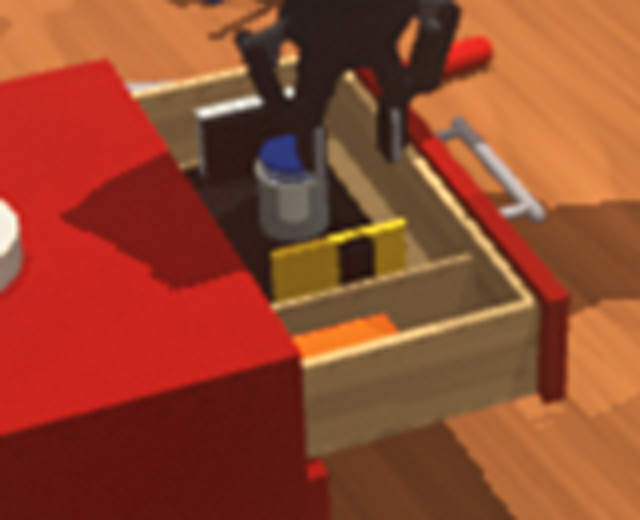

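The bowl stands upright on the mat in front of the follower, at crop (290,200), with the grip rib at (355,258) below the gripper. Next I'll descend and grip the rib.

```bash
python3 -m pendant '0.003 0.006 -0.06 0;0 0 -0.1 0;0 0 -0.1 0;0 0 -0.1 0;0 0 -0.06 0;0 0 -0.03 0;0 0 -0.02 0;0 0 0 0'; python3 -m pendant '0 0 0 0;0 0 0 0;0 0 0 0;0 0 0 0;0 0 0 0;0 0 0 0;0 0 0 0;0 0 0 0' -1 50
```

```text
time: 17.25
tool_pos: [0.6022, -0.0352, 0.1395]
eef_rot: [180.0, -0.0, 85.7]
ft_force: [-0.1, 0.2, -0.6]
grip_width: 0.0406
grip_force: 0.0
time: 18.05
tool_pos: [0.6026, -0.0352, 0.1402]
eef_rot: [179.9, 0.0, 85.7]
ft_force: [0.0, -0.8, 7.2]
grip_width: 0.0192
grip_force: 49.5
```

```bash
python3 -m pendant '-0.0015 -0.02 0 0;-0.003 -0.04 0 0;-0.003 -0.04 0 0;-0.003 -0.04 0 0;-0.003 -0.04 0 0;-0.003 -0.04 0 0;-0.0015 -0.02 0 0;-0.0008 -0.01 0 0'; python3 -m pendant '-0.0008 -0.01 0 0;-0.0008 -0.01 0 0;-0.0008 -0.01 0 0;-0.0008 -0.01 0 0;-0.0008 -0.01 0 0;-0.0008 -0.01 0 0;-0.0008 -0.01 0 0;-0.0008 -0.01 0 0'
```

```text
time: 18.85
tool_pos: [0.599, -0.0853, 0.1403]
eef_rot: [179.9, -0.0, 85.7]
ft_force: [0.0, 1.6, 5.4]
grip_width: 0.0191
grip_force: 49.7
time: 19.65
tool_pos: [0.5978, -0.1006, 0.1402]
eef_rot: [179.9, -0.0, 85.8]
ft_force: [1.5, 3.8, 5.0]
grip_width: 0.0194
grip_force: 49.6
```

```bash
python3 -m pendant '-0.0008 -0.01 0 0;-0.0008 -0.01 0 0;-0.0008 -0.01 0 0;-0.0008 -0.01 0 0;-0.0008 -0.01 0 0;-0.0008 -0.01 0 0;-0.0008 -0.01 0 0;-0.0008 -0.01 0 0'; python3 -m pendant '-0.0004 -0.005 0 0;-0.0004 -0.005 0 0;-0.0004 -0.005 0 0;-0.0004 -0.005 0 0;-0.0004 -0.005 0 0;-0.0004 -0.005 0 0;0 0 0 0;0 0 0 0'
```

```text
time: 20.45
tool_pos: [0.5965, -0.1166, 0.1402]
eef_rot: [179.9, -0.0, 85.8]
ft_force: [2.2, 3.2, 5.4]
grip_width: 0.0194
grip_force: 49.6
time: 21.25
tool_pos: [0.596, -0.1227, 0.1402]
eef_rot: [179.9, -0.0, 85.8]
ft_force: [1.0, 2.2, 6.1]
grip_width: 0.0193
grip_force: 49.6
```

```bash
python3 -m pendant '-0.0004 -0.005 0 0;-0.0004 -0.005 0 0;-0.0004 -0.005 0 0;-0.0004 -0.005 0 0;0 0 0 0;0 0 0 0;0 0 0 0;0 0 0 0';  python3 -m pendant '-0.0004 -0.005 0 0;0 0 0 0;-0.0004 -0.005 0 0;0 0 0 0;-0.0004 -0.005 0 0;0 0 0 0;0 0 0 0;0 0 0 0'
```

```text
time: 22.05
tool_pos: [0.5957, -0.1268, 0.1402]
eef_rot: [179.9, -0.0, 85.8]
ft_force: [2.0, 2.6, 5.8]
grip_width: 0.0192
grip_force: 49.6
time: 22.85
tool_pos: [0.5955, -0.1297, 0.1402]
eef_rot: [179.9, -0.0, 85.8]
ft_force: [1.5, 3.1, 5.5]
grip_width: 0.0193
grip_force: 49.6
```

```bash
python3 -m pendant '-0.0004 -0.005 0 0;0 0 0 0;-0.0004 -0.005 0 0;0 0 0 0;0 0 0 0;0 0 0 0;0 0 0 0;0 0 0 0'
```

```text
time: 23.65
tool_pos: [0.5953, -0.1317, 0.1403]
eef_rot: [179.9, -0.0, 85.8]
ft_force: [1.3, 1.9, 6.3]
grip_width: 0.0194
grip_force: 49.6
```

```bash
python3 -m pendant '-0.0004 -0.005 0 0;0 0 0 0;-0.0004 -0.005 0 0;0 0 0 0;0 0 0 0;0 0 0 0;0 0 0 0;0 0 0 0'
```

```text
time: 24.45
tool_pos: [0.5951, -0.1337, 0.1402]
eef_rot: [179.9, -0.0, 85.8]
ft_force: [1.4, 2.1, 5.8]
grip_width: 0.0197
grip_force: 49.6
```

```bash
python3 -m pendant '-0.0004 -0.005 0 0;0 0 0 0;-0.0004 -0.005 0 0;0 0 0 0;0 0 0 0;0 0 0 0;0 0 0 0;0 0 0 0'
```

```text
time: 25.25
tool_pos: [0.595, -0.1357, 0.1402]
eef_rot: [179.9, -0.0, 85.8]
ft_force: [1.7, 2.3, 5.9]
grip_width: 0.0192
grip_force: 49.6
```

```bash
python3 -m pendant '-0.0004 -0.005 0 0;0 0 0 0;-0.0004 -0.005 0 0;0 0 0 0;0 0 0 0;0 0 0 0;0 0 0 0;0 0 0 0'
```

```text
time: 26.05
tool_pos: [0.5948, -0.1377, 0.1402]
eef_rot: [179.9, -0.0, 85.8]
ft_force: [1.1, 2.2, 5.7]
grip_width: 0.0195
grip_force: 49.6
```

```bash
python3 -m pendant '-0.0004 -0.005 0 0;0 0 0 0;-0.0004 -0.005 0 0;0 0 0 0;0 0 0 0;0 0 0 0;0 0 0 0;0 0 0 0'
```

```text
time: 26.85
tool_pos: [0.5948, -0.139, 0.1403]
eef_rot: [179.9, -0.1, 85.8]
ft_force: [0.6, 5.7, 5.1]
grip_width: 0.0195
grip_force: 49.7
```

```bash
python3 -m pendant '-0.0004 -0.005 0 0;0 0 0 0;0 0 0 0;0 0 0 0;0 0 0 0;0 0 0 0;0 0 0 0;0 0 0 0'; python3 -c "
from cell import *
print(observe()['ft_force'])"
```

```text
time: 27.65
tool_pos: [0.5947, -0.1396, 0.1403]
eef_rot: [179.9, -0.1, 85.8]
ft_force: [1.0, 7.6, 5.8]
grip_width: 0.0193
grip_force: 49.7
[0.96336716 7.62231218 5.84029812]
```

```bash
python3 -m pendant '-0.0004 -0.005 0 0;0 0 0 0;0 0 0 0;0 0 0 0;0 0 0 0;0 0 0 0;0 0 0 0;0 0 0 0'
```

```text
time: 28.45
tool_pos: [0.5947, -0.1401, 0.1403]
eef_rot: [179.9, -0.1, 85.8]
ft_force: [1.2, 10.5, 6.9]
grip_width: 0.0193
grip_force: 49.7
```

```bash
python3 -m pendant '0 0 0 0;0 0 0 0;0 0 0 0;0 0 0 0;0 0 0 0;0 0 0 0;0 0 0 0;0 0 0 0'
```

```text
time: 29.25
tool_pos: [0.5947, -0.1401, 0.1403]
eef_rot: [179.9, -0.1, 85.8]
ft_force: [1.2, 9.5, 6.1]
grip_width: 0.0195
grip_force: 49.7
```

```bash
python3 -m pendant '0 0 0 0;0 0 0 0;0 0 0 0;0 0 0.03 0;0 0 0.08 0;0 0 0.12 0;0 0 0.12 0;0 0 0.12 0' -0.2; python3 -m pendant '-0.1 0.05 0 0;-0.13 0.06 0 0;-0.13 0.06 0 0;-0.12 0.05 0 0;-0.09 0.04 0 0;-0.035 0.015 0 0;0 0 0 0;0 0 0 0' -0.41
python3 - <<'E'
from h import *
print(observe()["tool_pos"])
p,d=grab_frame("top"); cv2.imwrite("pics/top3.png",p)
q,d=grab_frame("scene"); cv2.imwrite("pics/scene3.png",q)
a=cv2.resize(p[160:280,260:420],None,fx=4,fy=4,interpolation=cv2.INTER_CUBIC)[:480,:400];b=cv2.resize(q[180:300,240:340],None,fx=4,fy=4,interpolation=cv2.INTER_CUBIC)
cv2.imwrite("pics/c3.png",np.hstack([a,b]))
E
```

```text
time: 30.05
tool_pos: [0.5939, -0.1422, 0.2359]
eef_rot: [179.9, 0.0, 85.7]
ft_force: [0.2, 0.5, -0.4]
grip_width: 0.0343
grip_force: 0.0
time: 30.85
tool_pos: [0.4737, -0.0876, 0.2341]
eef_rot: [179.9, 0.0, 85.7]
ft_force: [0.5, 0.3, -0.3]
grip_width: 0.0251
grip_force: 0.0
[ 0.47371654 -0.08755606  0.23405104]
```

View pics/c3.png

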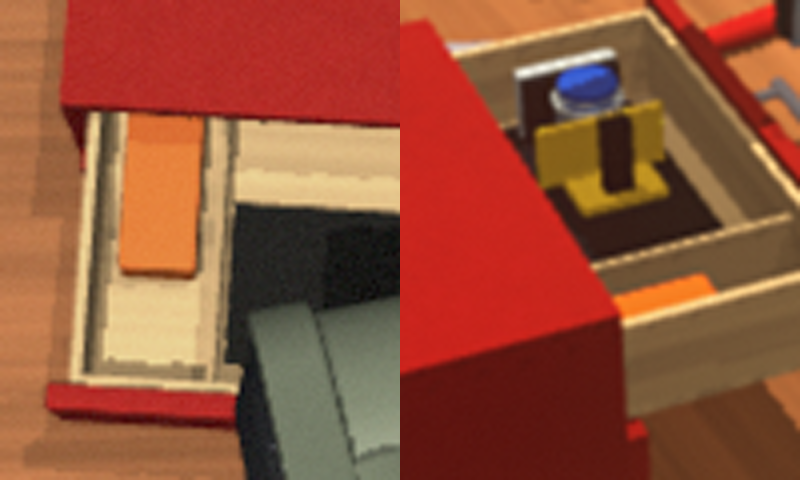

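The right half shows the bowl upright between the follower and the end stop, its cap at (587,82). The left half is mostly hidden by the arm. Next I'll re-grip the handle and shut the drawer gently.

```bash
python3 -m pendant '0.001 0.011 -0.06 0;0 0 -0.09 0;0 0 -0.09 0;0 0 -0.08 0;0 0 -0.05 0;0 0 -0.03 0;0 0 -0.012 0;0 0 0 0'; python3 -m pendant '0 0 0 0;0 0 0 0;0 0 0 0;0 0 0 0;0 0 0 0;0 0 0 0;0 0 0 0;0 0 0 0' -1 40
```

```text
time: 31.75
tool_pos: [0.4732, -0.0849, 0.1511]
eef_rot: [180.0, -0.0, 85.7]
ft_force: [0.4, 0.5, 0.0]
grip_width: 0.0253
grip_force: 0.0
time: 32.55
tool_pos: [0.4734, -0.085, 0.1516]
eef_rot: [179.9, 0.0, 85.7]
ft_force: [-1.7, 1.3, 6.5]
grip_width: 0.0091
grip_force: 39.3
```

```bash
python3 -m pendant '0.01 -0.0008 0 0;0.02 -0.0015 0 0;0.03 -0.0022 0 0;0.04 -0.003 0 0;0.05 -0.0038 0 0;0.05 -0.0038 0 0;0.05 -0.0038 0 0;0.05 -0.0038 0 0'; python3 -m pendant '0.05 -0.0038 0 0;0.05 -0.0038 0 0;0.05 -0.0038 0 0;0.05 -0.0038 0 0;0.05 -0.0038 0 0;0.05 -0.0038 0 0;0.04 -0.003 0 0;0.03 -0.0022 0 0'; python3 -m pendant '0.025 -0.002 0 0;0.02 -0.0015 0 0;0.015 -0.001 0 0;0.015 -0.001 0 0;0.01 -0.0008 0 0;0.008 -0.0006 0 0;0.005 -0.0004 0 0;0 0 0 0'
```

```text
time: 33.35
tool_pos: [0.5337, -0.0894, 0.1516]
eef_rot: [180.0, -0.0, 85.7]
ft_force: [-2.1, 2.4, 7.2]
grip_width: 0.0093
grip_force: 39.5
time: 34.15
tool_pos: [0.6078, -0.0948, 0.1517]
eef_rot: [179.9, -0.0, 85.7]
ft_force: [-1.4, 0.9, 7.2]
grip_width: 0.0092
grip_force: 39.5
time: 34.95
tool_pos: [0.6271, -0.0962, 0.1517]
eef_rot: [179.9, -0.0, 85.7]
ft_force: [0.8, 2.0, 4.9]
grip_width: 0.0093
grip_force: 39.3
```

Small steps until the drawer meets its stop.

```bash
python3 -m pendant '0.004 -0.0003 0 0;0.004 -0.0003 0 0;0.004 -0.0003 0 0;0.004 -0.0003 0 0;0 0 0 0;0 0 0 0;0 0 0 0;0 0 0 0'
```

```text
time: 35.75
tool_pos: [0.63, -0.0964, 0.1517]
eef_rot: [180.0, -0.0, 85.8]
ft_force: [-1.6, 2.3, 8.0]
grip_width: 0.0093
grip_force: 39.5
```

```bash
python3 -m pendant '0.005 -0.0004 0 0;0.005 -0.0004 0 0;0.005 -0.0004 0 0;0 0 0 0;0 0 0 0;0 0 0 0;0 0 0 0;0 0 0 0'
```

```text
time: 36.55
tool_pos: [0.6302, -0.0965, 0.1516]
eef_rot: [-179.7, 0.0, 85.8]
ft_force: [-25.4, 5.2, 23.8]
grip_width: 0.0092
grip_force: 41.5
```

Fully shut: the force rose against the stop. I'll ease off, release and back away.

```bash
python3 -m pendant '-0.005 0.0004 0 0;-0.007 0.0005 0 0;0 0 0 0;0 0 0 0;0 0 0 0;0 0 0 0;0 0 0 0;0 0 0 0';  python3 -m pendant '0 0 0 0;0 0 0 0;0 0 0 0;0 0 0 0;0 0 0.05 0;0 0 0.1 0;0 0 0.15 0;0 0 0.15 0' -0.41; python3 -m pendant '-0.1 0.2 0.1 0;-0.1 0.2 0.1 0;-0.1 0.2 0.1 0;-0.1 0.2 0.05 0;-0.1 0.15 0 0;0 0.1 0 0;0 0 0 0;0 0 0 0'
python3 - <<'E'
from h import *
for n in("top","scene"):
    p,d=grab_frame(n); cv2.imwrite(f"pics/{n}4.png",p)
    C=cloud(n,d).reshape(-1,3); a=np.radians(-4.3); X=np.array([np.cos(a),np.sin(a)]);Y=np.array([-X[1],X[0]]); L=np.c_[(C[:,:2]-[.785,-.108])@X,(C[:,:2]-[.785,-.108])@Y,C[:,2]]
    m=(abs(L[:,1])<.07)&(L[:,0]>-.2)&(L[:,0]<-.148)&(L[:,2]>.145)&(L[:,2]<.165); print(n,m.sum(),np.percentile(L[m],[2,50,98],axis=0).round(4).tolist())
p=cv2.imread("pics/top4.png");cv2.imwrite("pics/t4c.png",cv2.resize(p[80:380,100:500],(800,600)))
E
```

```text
time: 37.35
tool_pos: [0.63, -0.0965, 0.1517]
eef_rot: [-180.0, -0.0, 85.8]
ft_force: [-6.6, 2.8, 10.6]
grip_width: 0.0097
grip_force: 40.1
time: 38.15
tool_pos: [0.6303, -0.0967, 0.2427]
eef_rot: [-180.0, -0.0, 85.8]
ft_force: [0.1, -0.1, 1.0]
grip_width: 0.0251
grip_force: 0.0
time: 38.95
tool_pos: [0.5305, 0.1131, 0.3116]
eef_rot: [180.0, 0.0, 85.8]
ft_force: [0.4, -0.7, -1.0]
grip_width: 0.0249
grip_force: 0.0
top 268 [[-0.1597, -0.0614, 0.1499], [-0.1553, 0.0006, 0.1555], [-0.1486, 0.0607, 0.1593]]
scene 141 [[-0.1588, -0.0571, 0.1498], [-0.1525, 0.01, 0.1564], [-0.1484, 0.0663, 0.1608]]
```

View pics/t4c.png

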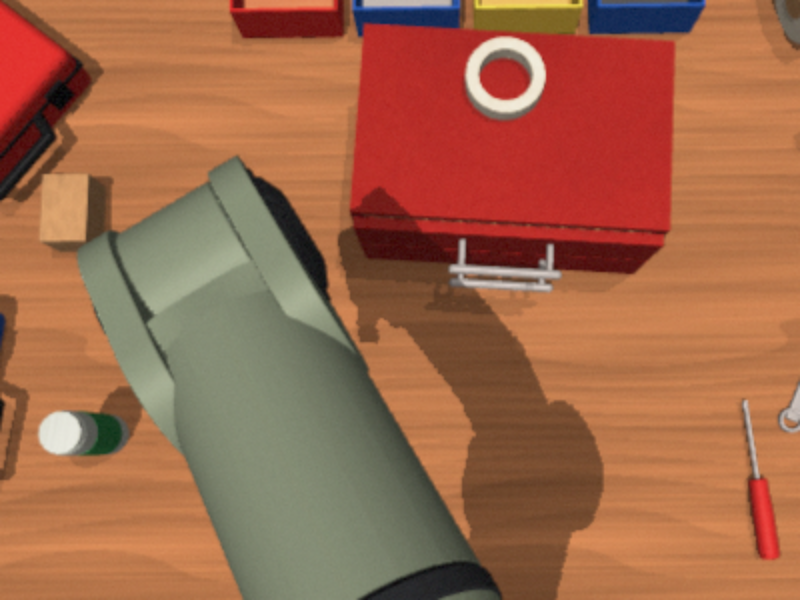

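The drawer is shut, with the handle at (505,272) as at the start or about 2 mm deeper. The can and screwdriver have not moved, and the arm is clear.

```bash
python3 -c "
from cell import *
print(sign_off())"
```

```text
the job is handed in; nothing more can be done
None
```

The job is handed in at about 39 s: the bowl stands upright and snug against the end stop, held there with a push of about 8 N, and the drawer is fully shut. The spray can and screwdriver look unmoved; the beaker was hidden by the arm in the last picture.

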